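Lever the spice box open and stand its lid upright

ROBOT

A 7-joint arm with a two-finger parallel gripper is mounted at the origin on a cart in front of the work surface, level with it; the furniture and walls round the work are solid. World frame = base frame: x ahead of the robot, y to its left, z up, the work surface at z = 0. Lengths are in m, angles in rad, forces in N, time in s.
With the tool pointing down it reaches from about 0.425 to 0.925 m from the base axis. Payload 6.8 kg.
Tool frame: the origin (TCP) lies on the mounting face of the last link; the fingertips stand 173 mm ahead of it and the grasp point (between the pads) lies 155 mm ahead of it; z points along the fingers, y is the line along which they close (so a half turn about z gives the same grasp; the last joint's range is limited). The gripper opens to 85 mm and grips with 20 to 120 N. Pads are 22 mm wide; open, the fingers measure 114 mm over their backs; the gripper's body (76 mm by 85 mm) begins 54 mm behind the grasp point. The pads swing forward as they close: fully open they stand 13 mm farther back than shut.
Start: joints at [1.034, 0.477, 0.022, 1.555, -0.011, 1.109, -0.083], TCP at [0.281, -0.614, 0.405] pointing down, gripper open.
Joint ranges: [-2.96, 2.96], [-0.34, 2.1], [-1.41, 1.46], [0.24, 2.44], [-1.37, 4.51], [0.17, 1.92], [-2.96, 2.96]. Speed limits (rad/s): [2.39, 2.39, 3.14, 3.14, 3.14, 3.14, 3.14].

INTERFACE

Orientations are given as a rotation vector (axis times angle).
In Python, from bench import r gives the robot as it stands.
- The arm moves only by the tool arm_command, never from a script. Its argument "plan" is a list of rows, each an object of numbers: "claw": the closure, from 0 (fully open) to 1 (shut); "tx", "ty", "tz": the shift along the tool's x, y, z in m; "ax", "ay", "az": the turn, a rotation vector about the tool's x, y, z in degrees. A call has exactly 10 rows; each row shifts and turns the commanded pose from where the row before left it, along the tool's axes as they then stand; what a row does not reach is not made up. A row lasts 1/12 s, in which the tool goes at most 41.7 mm and 7.16 degrees, less where a joint would pass 70% of its speed; a pose out of reach is approached as far as the arm can. A call is refused whole if a number of a shift passes 0.0417 or a number of a turn 7.16, either way. A call with a gripper value outside its range is refused whole. The fingers move at their own pace and stop on an object; "squeeze" is the grip in N (left out, the last holds). Time passes only in rows, so rows that do not move let the fingers close, or fill a call up. It gives the time, the measured TCP pose, the force, the opening and the grip force at its end, in the units of the state.
- r.get_obs(): the state, without advancing time (a new reading comes with each control period).
- r.grab_frame(name): name is "side" or "top" or "wrist"; returns the picture (384x512x3 uint8, red, green, blue); there is no depth.
- r.camera_model(name): a dict with "fx", "fy", "cx", "cy" (pixels), "k1" (the pictures are not rectified: a ray, as slopes to the right and down, at radius r is drawn at 1 + k1 r^2 times it, then the intrinsics apply), "position" and "orientation" of the camera in the world; the wrist camera has in their place "tool_from_camera" (4x4, takes a point from camera to tool coordinates, whose origin is the TCP and whose axes are the flange's). Camera axes: x right, y up, looking along -z (the intrinsics and any distortion apply to the point x, -y, -z); pixel columns grow to the right and rows downward; lengths in m; the calibration is good to about 2 mm. A picture is of the moment at which its call begins: read the wrist's pose just before it. camera_model takes no time and is no camera call.
- r.hand_in(): hands the job in; it is judged then, once.
Trained networks look in the newest picture that a camera, given by its name, has taken for a name from the list of things; names that differ only in an ending like _2 or _b are one class to them, and where a whole thing is asked for, a point or a joint stands for the part that bears it (a point fixed in the world has none). Each returns a list of dicts, best first, with "confidence" (0 to 1); they miss things now and then, are a little off and sometimes report something else, mostly with a low value. They report only what shows in the picture. A call takes as long as a camera call. They do not tell look-alikes from the thing itself.
- r.boxes_of(target, camera): "location" ([x, y, z] in m, in the coordinates of the camera as it stood for that picture, good to about 4 mm: the middle of the surface that is visible of it).
- r.tip_of(target, camera): "location" ([x, y, z] in m, in the coordinates of the camera as it stood for that picture, good to about 4 mm: a listed point, or the origin of a listed thing).
The state is a dict: "clock": time; "joints": joint angles; "qvel": joint speeds; "tau": joint torques, N m; "tcp_pos": TCP position; "orientation": TCP orientation; "contact_force": force on the tool from outside, world axes, zero at the start; "moment": the same for the moment, N m; "grip_width": finger opening in m; "gripper_force": force on a finger pad.
Only numpy, scipy, OpenCV 4.12 (cv2) and the standard library are available. Lean on these libraries where they do the work, as an engineer would, in place of code of your own. Each camera call takes 0.05 s, during which the arm holds its last target. There are 200 camera calls.

TASK

The green spice box is shut and its stiff wooden lid has no handle: push the blade of the black-handled knife that lies to its left into the pry notch under the lid's front edge and lever the lid open with it, without hard ramming: a jar stands hidden close behind part of the wide notch, so feel for a place where the blade slides in deep; keep fingers off the lid until the blade has raised it. Then swing the lid up until it stands straight up on its stiff hinge and stays there by itself, and lay the knife down on the bare chopping board to the box's right. Leave the two tins and the pepper mill that stand round the box where they are.

Things in the scene. Friction and masses are not known exactly. Their poses are not given: they have to be found in the camera images.
- spice_box: green box with a wooden lid, fixed to the worktop; 130 deep (its x), 180 wide (its y), 118 high with the lid. Origin: centre of its underside; x points from the notched front to the hinge at the back, z up. Three spice jars stand inside in the back half, their tops at most 98 above the underside. A fourth, hidden jar stands in the front half (see sill).
- notch (a point): centre of the mouth of the pry notch, in the box's front face 65 in front of its origin and 102 up. The notch is a window 110 wide (box y), 8 high (98 to 106 above the underside), cut through the 6 thick front wall; its lower edge is the wall, its upper edge is the underside of the lid. 
- sill (a point): middle of the notch's lower edge (the fulcrum). A jar 42 across, up to just under the lid, is wedged close behind the front wall, its axis anywhere from 45 left to 45 right of the middle; pose not given. A blade that meets it stops about 10 past the front face; centred 36 or more to the side of its axis it goes in 45 freely. 40 left or 40 right of the middle, or both, is always free.
- hinge (a point): centre of the lid's hinge line (along the box's y), at the back of the box, 65 behind its origin and 106 up, level with the underside of the shut lid.
- lid_edge (a point): middle of the lid's front edge, at half its thickness. The lid is a wooden plate 130 deep, 180 wide, 12 thick, its underside 106 and its top 118 above the box's underside when shut, flush with the box all round; it has no handle.
- lid (a joint): lid angle in rad: 0 shut, 1.57 straight up, stops at 2.3. Friction hinge (about 0.35 N m, and the lid weighs about 0.2 kg, so the first lift takes about 5 N at the blade tip): it stays wherever it is left.
- knife: loose stiff knife, on the worktop to the left of the box (not the kitchen knife on the far board), 165 long, 100 g, lying flat. Origin: centre of its underside; x points to the blade tip, z up. Black handle 95 long, 20 wide (y), 24 high (z), from 82 behind the origin to 12 ahead; steel blade 70 long, 22 wide, 4 thick with a rounded end, at half the handle's height (10 to 14 above the underside). It balances about 10 behind the origin.
- knife_mid (a point): middle of the knife, 12 above its underside origin.
- knife_tip (a point): end of the blade on its centre line, 82 ahead of the origin and 12 above the underside.
- board: bare white chopping board, right of the box (not the far one with a kitchen knife on it), fixed on the worktop, 200 (its x) by 300 (its y), 11 thick. Origin: centre of its underside.
- tin: bystander: round food tin with blue and white paper, 75 across, 58 high; origin under its centre.
- flat_tin: bystander: flat round food tin with green and white paper, 86 across, 40 high; origin under its centre.
- mill: bystander: brown wooden pepper mill, 58 across, 160 high; origin under its centre.
Mind the look-alikes: they are no part of the job. Leave any red look-alike of the knife alone.

How it is judged:
By the outcome, as a careful person would: the job done as asked, in the order asked, and still so for the second after the job is handed in, with the robot touching nothing.
It also fails if it takes over 69 s, if anything falls off the work surface, if the arm or the gripper's body presses on something with over 40 N, if the wrist force passes 120 N, or if a joint passes its speed limit or range.

## Working session

There is one attempt and no reset: what is moved stays moved. The work goes in short steps, Python scripts to look and compute and a tool call to move; the robot and the scene stay as the last step left them, time stands still between calls to the robot, and variables do not carry over. Pictures are saved under pics/ and viewed, at most 10 in all, crops included, and the job is handed in when it is done.

Besides the shell and the picture viewer there is one more tool, called as name(argument=value, ...), one argument or row to a line, values as JSON. arm_command: Moves the arm, as the interface text tells. Its arguments: {"type":"object","properties":{"plan":{"type":"array","items":{"type":"object","properties":{"claw":{"type":"number"},"tx":{"type":"number"},"ty":{"type":"number"},"tz":{"type":"number"},"ax":{"type":"number"},"ay":{"type":"number"},"az":{"type":"number"}}}},"squeeze":{"type":"number"}},"required":["plan"]}

```bash
ls; mkdir -p pics; cat > h.py <<'E'
import numpy as np, cv2
from scipy.spatial.transform import Rotation as R
from bench import r
def campose(n):
    m=r.camera_model(n)
    if 'tool_from_camera' in m:
        o=r.get_obs();T=np.eye(4);T[:3,:3]=R.from_rotvec(o['orientation']).as_matrix();T[:3,3]=o['tcp_pos']
        return m,T@np.array(m['tool_from_camera'])
    T=np.eye(4);q=np.array(m['orientation'])
    T[:3,:3]=(R.from_rotvec(q).as_matrix() if q.shape==(3,) else (R.from_quat(q).as_matrix() if q.shape==(4,) else q));T[:3,3]=m['position'];return m,T
def proj(m,T,p):
    c=np.linalg.inv(T)@np.append(p,1);a=np.array([c[0],-c[1]])/-c[2];a=a*(1+m['k1']*(a@a));return [m['cx']+m['fx']*a[0],m['cy']+m['fy']*a[1]]
def ray(m,T,u,v):
    d=np.array([(u-m['cx'])/m['fx'],(v-m['cy'])/m['fy']]);a=d.copy()
    for _ in range(20):a=d/(1+m['k1']*(a@a))
    return T[:3,3],T[:3,:3]@np.array([a[0],-a[1],-1])
def onz(m,T,u,v,z):
    o,d=ray(m,T,u,v);return o+d*(z-o[2])/d[2]
def find(n,T,names,f=None):
    for t in names:
        for k in ('boxes','tip'):
            for e in (r.boxes_of if k=='boxes' else r.tip_of)(t,n)[:3]:
                p=T@np.append(e['location'],1);m=r.camera_model(n)
                print(n,t,k,round(e['confidence'],2),p[:3].round(3),np.round(proj(m,T,p[:3])))
def snap(n,name):
    m,T=campose(n);im=r.grab_frame(n);cv2.imwrite(f'pics/{name}.png',im[:,:,::-1]);return m,T,im
E
python3 - <<'E'
from h import *
print({k:v for k,v in r.get_obs().items()})
for n in('top','side'):
    print(r.camera_model(n))
ims=[]
for n in('top','side'):
    m,T,im=snap(n,n+'0');ims.append(im)
    find(n,T,['spice_box','notch','hinge','lid_edge','knife','knife_tip','board','tin','flat_tin','mill'] if n=='top' else ['spice_box','notch','lid_edge','hinge','knife','knife_tip'])
print(r.camera_model('wrist'),r.get_obs()['clock'])
E
```

```text
pics
{'clock': 0.0, 'joints': array([ 1.0338598 ,  0.47777155,  0.02232566,  1.55648641, -0.01149301,
        1.10928621, -0.08311465]), 'qvel': array([-7.54799807e-04,  1.34744355e-03,  1.13456699e-05, -1.18428987e-03,
       -2.44688260e-03, -2.99324967e-05, -1.58684638e-03]), 'tau': array([ 2.27260530e-04, -5.96461308e+01,  1.60800051e+00, -2.81203580e+01,
        1.24869586e-02,  9.36207158e-03, -2.50470765e-05]), 'tcp_pos': array([ 0.28056555, -0.61360892,  0.40372954]), 'orientation': array([-3.06793560e+00, -6.68127169e-01,  8.14434166e-04]), 'contact_force': array([0.05443603, 0.06105545, 0.13654974]), 'moment': array([ 0.0471726 , -0.00015608,  0.04901797]), 'gripper_force': 0.0, 'grip_width': 0.08542531931682572}
{'fx': 418.18804907532666, 'fy': 418.18804907532666, 'cx': 254.4084016358098, 'cy': 184.01725477817686, 'k1': -0.14689698148966412, 'position': array([ 0.38569776, -0.01176956,  1.30204943]), 'orientation': array([ 0.13114704, -0.13213462, -1.56981636])}
{'fx': 422.5291521117571, 'fy': 422.5291521117571, 'cx': 249.99530457204446, 'cy': 190.95314513992486, 'k1': -0.
[... 2401 characters left out ...]
2 [0.413 0.137 0.001] [297. 258.]
side knife_tip boxes 0.84 [0.445 0.307 0.009] [277. 295.]
side knife_tip boxes 0.61 [0.422 0.164 0.014] [293. 260.]
side knife_tip tip 0.9 [0.382 0.066 0.011] [310. 242.]
{'fx': 267.0281370839821, 'fy': 267.0281370839821, 'cx': 258.0114982377743, 'cy': 187.50020471384136, 'k1': -0.02125908016461399, 'tool_from_camera': array([[ 9.02077682e-04,  9.46983348e-01,  3.21281378e-01,
         8.23187937e-02],
       [ 9.99999043e-01, -1.19118983e-03,  7.03309087e-04,
        -1.52045427e-04],
       [ 1.04872910e-03,  3.21280436e-01, -9.46983517e-01,
         3.05392437e-02],
       [ 0.00000000e+00,  0.00000000e+00,  0.00000000e+00,
         1.00000000e+00]])} 1.7
```

View top.

```bash
python3 - <<'E'
import cv2
a=cv2.imread('pics/top0.png');cv2.imwrite('pics/v1.png',cv2.resize(a,None,fx=1.5,fy=1.5,interpolation=cv2.INTER_CUBIC))
E
```

```text
(no output)
```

View pics/v1.png

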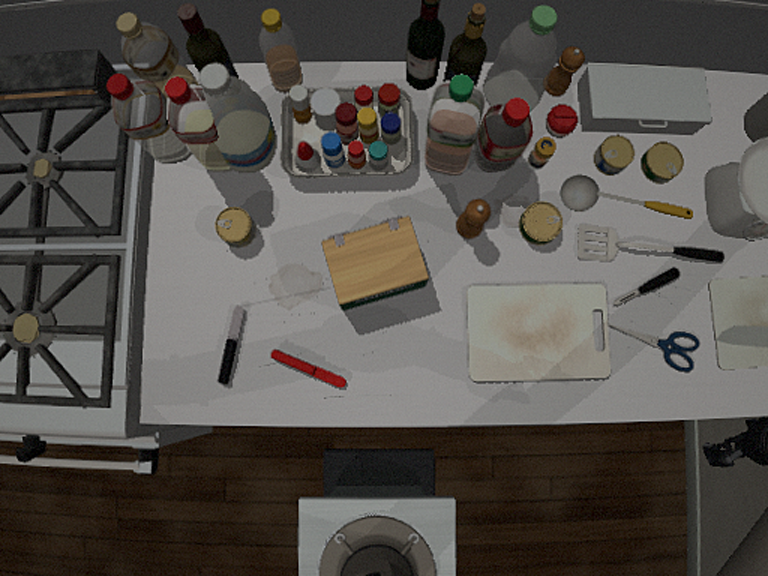

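The black-handled knife is at native px (155,230) and is the one I want. Look-alikes are the red knife at (205,245) and the far black kitchen knife at (430,190), left alone. The box is at (250,175), and the bare board at (359,221) (the far board is at about (490,215)).

```bash
cat >> h.py <<'E'
from scipy.linalg import logm,expm
def Tnow():
    o=r.get_obs();T=np.eye(4);T[:3,:3]=R.from_rotvec(o['orientation']).as_matrix();T[:3,3]=o['tcp_pos'];return T
def down(p,yaw,pitch=0):
    """TCP pose with grasp point at p, tool x along yaw(deg), pitched up by pitch deg"""
    Rm=R.from_euler('ZY',[yaw,-pitch],degrees=True).as_matrix()@np.diag([1,-1,-1.])
    T=np.eye(4);T[:3,:3]=Rm;T[:3,3]=np.array(p)-Rm@[0,0,.155];return T
def row(A,B,n=10):
    X=expm(np.real(logm(np.linalg.inv(A)@B))/n)
    print(n,'rows of t',X[:3,3].round(4),'a',np.degrees(R.from_matrix(X[:3,:3]).as_rotvec()).round(2));return B
E
python3 - <<'E'
from h import *
m,T=campose('top')
P=[onz(m,T,u/1.5,v/1.5,.118)for u,v in[(323,247),(406,219),(428,285),(342,305)]]
print(np.round(P,3),np.mean(P,0).round(3));
for a,b in[(0,1),(3,2),(3,0),(2,1)]:d=P[b]-P[a];print(np.linalg.norm(d[:2]).round(3),np.degrees(np.arctan2(d[1],d[0])).round(1))
a=onz(m,T,222/1.5,382/1.5,.018);b=onz(m,T,240/1.5,307/1.5,.012);print(a,b,np.degrees(np.arctan2(*(b-a)[1::-1])),np.linalg.norm(b-a))
A=Tnow();
A=row(A,down([.50,-.33,.26],8),10)
A=row(A,down([.56,0.0,.26],-2),10)
A=row(A,down([.45,.30,.25],-12),10)
E
```

```text
[[ 0.643  0.1    0.118]
 [ 0.698 -0.061  0.118]
 [ 0.568 -0.101  0.118]
 [ 0.53   0.063  0.118]] [0.61  0.    0.118]
0.17 -71.1
0.168 -77.0
0.119 18.4
0.136 17.4
[0.38396092 0.3143681  0.018     ] [0.53931952 0.28251616 0.012     ] -11.58633659988765 0.1587036282467391
10 rows of t [ 0.0294 -0.0208 -0.001 ] a [-0.   -0.    1.66]
10 rows of t [ 0.008  -0.0326 -0.    ] a [0. 0. 1.]
10 rows of t [-0.0143 -0.0286  0.001 ] a [0. 0. 1.]
```

```bash
python3 - <<'E'
import cv2
a=cv2.imread('pics/top0.png');cv2.imwrite('pics/v2.png',cv2.resize(a[195:265,130:250],None,fx=5,fy=5,interpolation=cv2.INTER_CUBIC))
E
```

```text
(no output)
```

View pics/v2.png

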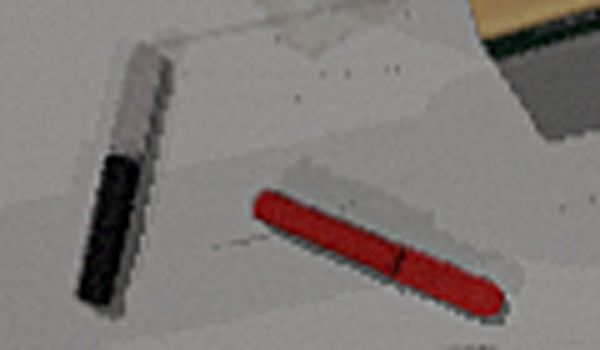

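The close crop shows the black-handled knife (native about x 147–163, y 204–256, blade tip at the top) and the red dummy to its right. The choice is confirmed.

arm_command(
  plan=[
    {"tx": 0.0294,"ty": -0.0208,"tz": -0.001,"az": 1.66,"claw": 0},
    {"tx": 0.0294,"ty": -0.0208,"tz": -0.001,"az": 1.66},
    {"tx": 0.0294,"ty": -0.0208,"tz": -0.001,"az": 1.66},
    {"tx": 0.0294,"ty": -0.0208,"tz": -0.001,"az": 1.66},
    {"tx": 0.0294,"ty": -0.0208,"tz": -0.001,"az": 1.66},
    {"tx": 0.0294,"ty": -0.0208,"tz": -0.001,"az": 1.66},
    {"tx": 0.0294,"ty": -0.0208,"tz": -0.001,"az": 1.66},
    {"tx": 0.0294,"ty": -0.0208,"tz": -0.001,"az": 1.66},
    {"tx": 0.0294,"ty": -0.0208,"tz": -0.001,"az": 1.66},
    {"tx": 0.0294,"ty": -0.0208,"tz": -0.001,"az": 1.66},
  ],
)

```text
invalid input at $.plan[0]: expected keys claw, tx, ty, tz, ax, ay, az
```

arm_command(
  plan=[
    {"tx": 0.008,"ty": -0.0326,"az": 1},
    {"tx": 0.008,"ty": -0.0326,"az": 1},
    {"tx": 0.008,"ty": -0.0326,"az": 1},
    {"tx": 0.008,"ty": -0.0326,"az": 1},
    {"tx": 0.008,"ty": -0.0326,"az": 1},
    {"tx": 0.008,"ty": -0.0326,"az": 1},
    {"tx": 0.008,"ty": -0.0326,"az": 1},
    {"tx": 0.008,"ty": -0.0326,"az": 1},
    {"tx": 0.008,"ty": -0.0326,"az": 1},
    {"tx": 0.008,"ty": -0.0326,"az": 1},
  ],
)

```text
invalid input at $.plan[0]: expected keys claw, tx, ty, tz, ax, ay, az
```

arm_command(
  plan=[
    {"tx": -0.0143,"ty": -0.0286,"tz": 0.001,"az": 1},
    {"tx": -0.0143,"ty": -0.0286,"tz": 0.001,"az": 1},
    {"tx": -0.0143,"ty": -0.0286,"tz": 0.001,"az": 1},
    {"tx": -0.0143,"ty": -0.0286,"tz": 0.001,"az": 1},
    {"tx": -0.0143,"ty": -0.0286,"tz": 0.001,"az": 1},
    {"tx": -0.0143,"ty": -0.0286,"tz": 0.001,"az": 1},
    {"tx": -0.0143,"ty": -0.0286,"tz": 0.001,"az": 1},
    {"tx": -0.0143,"ty": -0.0286,"tz": 0.001,"az": 1},
    {"tx": -0.0143,"ty": -0.0286,"tz": 0.001,"az": 1},
    {"tx": -0.0143,"ty": -0.0286,"tz": 0.001,"az": 1},
  ],
)

```text
invalid input at $.plan[0]: expected keys claw, tx, ty, tz, ax, ay, az
```

arm_command(
  plan=[
    {"tx": 0.0294,"ty": -0.0208,"tz": -0.001,"ax": 0,"ay": 0,"az": 1.66,"claw": 0},
    {"tx": 0.0294,"ty": -0.0208,"tz": -0.001,"ax": 0,"ay": 0,"az": 1.66,"claw": 0},
    {"tx": 0.0294,"ty": -0.0208,"tz": -0.001,"ax": 0,"ay": 0,"az": 1.66,"claw": 0},
    {"tx": 0.0294,"ty": -0.0208,"tz": -0.001,"ax": 0,"ay": 0,"az": 1.66,"claw": 0},
    {"tx": 0.0294,"ty": -0.0208,"tz": -0.001,"ax": 0,"ay": 0,"az": 1.66,"claw": 0},
    {"tx": 0.0294,"ty": -0.0208,"tz": -0.001,"ax": 0,"ay": 0,"az": 1.66,"claw": 0},
    {"tx": 0.0294,"ty": -0.0208,"tz": -0.001,"ax": 0,"ay": 0,"az": 1.66,"claw": 0},
    {"tx": 0.0294,"ty": -0.0208,"tz": -0.001,"ax": 0,"ay": 0,"az": 1.66,"claw": 0},
    {"tx": 0.0294,"ty": -0.0208,"tz": -0.001,"ax": 0,"ay": 0,"az": 1.66,"claw": 0},
    {"tx": 0.0294,"ty": -0.0208,"tz": -0.001,"ax": 0,"ay": 0,"az": 1.66,"claw": 0},
  ],
)

```text
clock: 2.53
tcp_pos: [0.5006, -0.3281, 0.4151]
orientation: [3.134, 0.216, 0.001]
contact_force: [0.7, -0.8, 0.1]
grip_width: 0.0856
gripper_force: 0.0
```

arm_command(
  plan=[
    {"tx": 0.008,"ty": -0.0326,"tz": 0,"ax": 0,"ay": 0,"az": 1,"claw": 0},
    {"tx": 0.008,"ty": -0.0326,"tz": 0,"ax": 0,"ay": 0,"az": 1,"claw": 0},
    {"tx": 0.008,"ty": -0.0326,"tz": 0,"ax": 0,"ay": 0,"az": 1,"claw": 0},
    {"tx": 0.008,"ty": -0.0326,"tz": 0,"ax": 0,"ay": 0,"az": 1,"claw": 0},
    {"tx": 0.008,"ty": -0.0326,"tz": 0,"ax": 0,"ay": 0,"az": 1,"claw": 0},
    {"tx": 0.008,"ty": -0.0326,"tz": 0,"ax": 0,"ay": 0,"az": 1,"claw": 0},
    {"tx": 0.008,"ty": -0.0326,"tz": 0,"ax": 0,"ay": 0,"az": 1,"claw": 0},
    {"tx": 0.008,"ty": -0.0326,"tz": 0,"ax": 0,"ay": 0,"az": 1,"claw": 0},
    {"tx": 0.008,"ty": -0.0326,"tz": 0,"ax": 0,"ay": 0,"az": 1,"claw": 0},
    {"tx": 0.008,"ty": -0.0326,"tz": 0,"ax": 0,"ay": 0,"az": 1,"claw": 0},
  ],
)

```text
clock: 3.37
tcp_pos: [0.5598, 0.0018, 0.415]
orientation: [3.141, -0.057, 0.001]
contact_force: [0.4, -0.1, 0.9]
grip_width: 0.0853
gripper_force: 0.0
```

```bash
python3 - <<'E'
from h import *
m,T,im=snap('wrist','w1')
find('wrist',T,['spice_box','notch','hinge','lid_edge','sill'])
E
```

```text
wrist spice_box boxes 0.35 [0.465 0.295 0.018] [ 71. 226.]
wrist spice_box tip 0.95 [0.622 0.002 0.001] [256. 112.]
wrist spice_box tip 0.51 [ 0.562 -0.017  0.102] [275. 173.]
wrist notch boxes 0.56 [0.632 0.002 0.118] [255. 108.]
wrist notch tip 0.72 [ 0.563 -0.01   0.1  ] [269. 173.]
wrist hinge boxes 0.72 [0.63  0.004 0.115] [253. 111.]
wrist hinge tip 0.56 [0.682 0.022 0.107] [232.  54.]
wrist lid_edge boxes 0.6 [ 0.627 -0.003  0.119] [261. 113.]
wrist sill boxes 0.84 [ 0.629 -0.004  0.123] [262. 112.]
wrist sill tip 0.73 [ 0.563 -0.018  0.103] [276. 172.]
```

arm_command(
  plan=[
    {"tx": -0.0143,"ty": -0.0286,"tz": 0.001,"ax": 0,"ay": 0,"az": 1,"claw": 0},
    {"tx": -0.0143,"ty": -0.0286,"tz": 0.001,"ax": 0,"ay": 0,"az": 1,"claw": 0},
    {"tx": -0.0143,"ty": -0.0286,"tz": 0.001,"ax": 0,"ay": 0,"az": 1,"claw": 0},
    {"tx": -0.0143,"ty": -0.0286,"tz": 0.001,"ax": 0,"ay": 0,"az": 1,"claw": 0},
    {"tx": -0.0143,"ty": -0.0286,"tz": 0.001,"ax": 0,"ay": 0,"az": 1,"claw": 0},
    {"tx": -0.0143,"ty": -0.0286,"tz": 0.001,"ax": 0,"ay": 0,"az": 1,"claw": 0},
    {"tx": -0.0143,"ty": -0.0286,"tz": 0.001,"ax": 0,"ay": 0,"az": 1,"claw": 0},
    {"tx": -0.0143,"ty": -0.0286,"tz": 0.001,"ax": 0,"ay": 0,"az": 1,"claw": 0},
    {"tx": -0.0143,"ty": -0.0286,"tz": 0.001,"ax": 0,"ay": 0,"az": 1,"claw": 0},
    {"tx": -0.0143,"ty": -0.0286,"tz": 0.001,"ax": 0,"ay": 0,"az": 1,"claw": 0},
  ],
)

```text
clock: 4.75
tcp_pos: [0.4499, 0.3011, 0.4049]
orientation: [-3.124, 0.332, -0.001]
contact_force: [0.7, 0.4, 0.2]
grip_width: 0.0857
gripper_force: 0.0
```

```bash
python3 - <<'E'
from h import *
m,T,im=snap('wrist','w2')
find('wrist',T,['knife','knife_tip','knife_mid'])
a=cv2.imread('pics/w1.png');b=cv2.imread('pics/w2.png')
cv2.imwrite('pics/v3.png',cv2.resize(np.hstack([a,b]),(800,300)))
np.savez('w12.npz',T2=T)
print(r.get_obs()['joints'].round(2))
E
```

```text
wrist knife boxes 0.93 [0.42  0.145 0.022] [376. 159.]
wrist knife boxes 0.84 [0.474 0.298 0.016] [257. 143.]
wrist knife tip 0.74 [ 0.461  0.304 -0.003] [255. 150.]
wrist knife tip 0.72 [0.418 0.141 0.001] [373. 156.]
wrist knife_tip boxes 0.77 [0.419 0.144 0.022] [377. 159.]
wrist knife_tip boxes 0.58 [0.47 0.3  0.02] [256. 146.]
wrist knife_tip tip 0.97 [0.382 0.065 0.018] [434. 173.]
wrist knife_tip tip 0.84 [0.542 0.287 0.009] [254.  88.]
wrist knife_mid boxes 0.88 [0.413 0.146 0.021] [375. 164.]
wrist knife_mid boxes 0.59 [0.473 0.295 0.02 ] [259. 144.]
wrist knife_mid tip 0.93 [0.464 0.301 0.014] [256. 150.]
wrist knife_mid tip 0.74 [0.413 0.142 0.011] [375. 161.]
[-0.42  0.28 -0.34  1.86  0.11  1.02 -2.58]
```

View pics/v3.png

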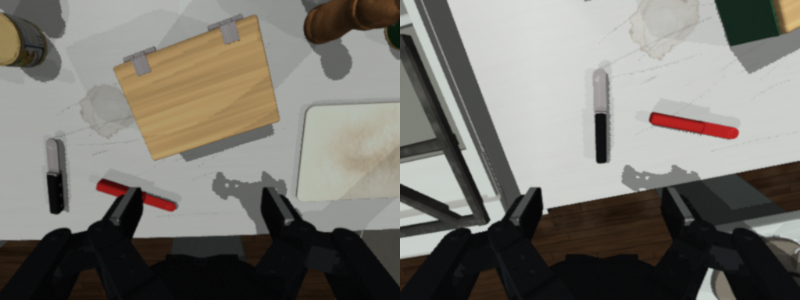

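```bash
python3 - <<'E'
from h import *
m=r.camera_model('wrist');T=np.load('w12.npz')['T2']
im=cv2.imread('pics/w2.png')
g=cv2.cvtColor(im,cv2.COLOR_BGR2HSV)[80:225,225:290]
dark=(g[:,:,2]<60).astype(np.uint8)
n,l,s,c=cv2.connectedComponentsWithStats(dark)
i=1+np.argmax(s[1:,4]);print(s[i],c[i]+[225,80])
pts=np.argwhere(l==i)[:,::-1]+[225,80.]
W=np.array([onz(m,T,u,v,.024)[:2] for u,v in pts]);mu=W.mean(0);u,sv,vt=np.linalg.svd(W-mu,full_matrices=False)
d=vt[0]*np.sign(vt[0][0]);t=(W-mu)@d;w=(W-mu)@[-d[1],d[0]]
print(mu,np.degrees(np.arctan2(d[1],d[0])),t.min(),t.max(),w.min(),w.max())
e=mu+d*t.min();print('handle end',e,'grasp@52 from end',e+d*.052)
# box: lid corners in w1 (view scale .78125)
T1=np.eye(4);
E
```

```text
[ 25  65  14  64 803] [257.00747198 175.62764633]
[0.43062869 0.30674536] -11.216947129408947 -0.047326902859644804 0.042500600146092325 -0.008543577198589327 0.008925277834452525
handle end [0.38420584 0.3159516 ] grasp@52 from end [0.43521252 0.30583633]
```

```bash
python3 - <<'E'
from h import *
A=Tnow()
A=row(A,down([.4355,.3058,.022],-11.2),10)
E
```

```text
10 rows of t [-0.0017 -0.0004  0.0228] a [ 0.  -0.  -0.1]
```

arm_command(
  plan=[
    {"tx": -0.0019,"ty": -0.0004,"tz": 0.0253,"ax": 0,"ay": 0,"az": -0.1,"claw": 0},
    {"tx": -0.0019,"ty": -0.0004,"tz": 0.0253,"ax": 0,"ay": 0,"az": -0.1,"claw": 0},
    {"tx": -0.0019,"ty": -0.0004,"tz": 0.0253,"ax": 0,"ay": 0,"az": -0.1,"claw": 0},
    {"tx": -0.0019,"ty": -0.0004,"tz": 0.0253,"ax": 0,"ay": 0,"az": -0.1,"claw": 0},
    {"tx": -0.0019,"ty": -0.0004,"tz": 0.0253,"ax": 0,"ay": 0,"az": -0.1,"claw": 0},
    {"tx": -0.0019,"ty": -0.0004,"tz": 0.0253,"ax": 0,"ay": 0,"az": -0.1,"claw": 0},
    {"tx": -0.0019,"ty": -0.0004,"tz": 0.0253,"ax": 0,"ay": 0,"az": -0.1,"claw": 0},
    {"tx": -0.0019,"ty": -0.0004,"tz": 0.0253,"ax": 0,"ay": 0,"az": -0.1,"claw": 0},
    {"tx": -0.0019,"ty": -0.0004,"tz": 0.0253,"ax": 0,"ay": 0,"az": -0.1,"claw": 0},
    {"tx": 0,"ty": 0,"tz": 0,"ax": 0,"ay": 0,"az": 0,"claw": 0},
  ],
)

```text
clock: 5.93
tcp_pos: [0.4334, 0.3048, 0.1732]
orientation: [3.121, -0.307, -0.008]
contact_force: [-0.3, -0.7, -0.9]
grip_width: 0.0853
gripper_force: 0.0
```

arm_command(
  plan=[
    {"tx": 0,"ty": 0,"tz": 0,"ax": 0,"ay": 0,"az": 0,"claw": 1},
    {"tx": 0,"ty": 0,"tz": 0,"ax": 0,"ay": 0,"az": 0,"claw": 1},
    {"tx": 0,"ty": 0,"tz": 0,"ax": 0,"ay": 0,"az": 0,"claw": 1},
    {"tx": 0,"ty": 0,"tz": 0,"ax": 0,"ay": 0,"az": 0,"claw": 1},
    {"tx": 0,"ty": 0,"tz": 0,"ax": 0,"ay": 0,"az": 0,"claw": 1},
    {"tx": 0,"ty": 0,"tz": 0,"ax": 0,"ay": 0,"az": 0,"claw": 1},
    {"tx": 0,"ty": 0,"tz": 0,"ax": 0,"ay": 0,"az": 0,"claw": 1},
    {"tx": 0,"ty": 0,"tz": 0,"ax": 0,"ay": 0,"az": 0,"claw": 1},
    {"tx": 0,"ty": 0,"tz": 0,"ax": 0,"ay": 0,"az": 0,"claw": 1},
    {"tx": 0,"ty": 0,"tz": 0,"ax": 0,"ay": 0,"az": 0,"claw": 1},
  ],
  squeeze=100,
)

```text
clock: 6.77
tcp_pos: [0.4349, 0.3074, 0.1784]
orientation: [-3.126, 0.305, -0.003]
contact_force: [-0.7, -1.9, 8.6]
grip_width: 0.0178
gripper_force: 98.3
```

```bash
python3 - <<'E'
from h import *
m=r.camera_model('wrist');B=np.eye(4);B[:3,:3]=R.from_rotvec([3.141,-.057,.001]).as_matrix();B[:3,3]=[.5598,.0018,.415]
T=B@m['tool_from_camera']
P=[onz(m,T,u*1.28,v*1.28,.118)for u,v in[(114,68),(257,15),(280,122),(154,160)]]
print(np.round(P,3),np.mean(P,0).round(3));
for a,b in[(0,1),(3,2),(3,0),(2,1)]:d=P[b]-P[a];print(np.linalg.norm(d[:2]).round(3),np.degrees(np.arctan2(d[1],d[0])).round(1))
print('front mid',(P[2]+P[3])/2)
A=Tnow()
A=row(A,down([.435,.305,.15],-11.2),4)
d=np.array([.955,.297,0]);y=np.array([-.297,.955,0])
f=np.array([.559,-.0165,.102])+.040*y
g=f-d*(.112+.03)+[0,0,.008]
print(g);row(A,down(g,17.3),6)
row(A,down(g+[0,0,.03],17.3),6)
E
```

```text
[[ 0.655  0.104  0.118]
 [ 0.705 -0.065  0.118]
 [ 0.582 -0.101  0.118]
 [ 0.534  0.068  0.118]] [0.619 0.001 0.118]
0.177 -73.6
0.176 -74.4
0.126 16.4
0.128 16.1
front mid [ 0.55804319 -0.0163061   0.118     ]
4 rows of t [ 0.0002  0.0006 -0.0316] a [-0.01 -0.02  0.01]
[ 0.41151  -0.020474  0.11    ]
6 rows of t [-0.0046  0.0547  0.0067] a [ 0.    0.   -4.75]
6 rows of t [-0.0046  0.0547  0.0017] a [ 0.    0.   -4.75]
```

```bash
cat >> h.py <<'E'
yaw=16.2
d=np.array([np.cos(np.radians(yaw)),np.sin(np.radians(yaw)),0]);y=np.array([-d[1],d[0],0])
F=np.array([.5575,-.0165,0])
E
python3 - <<'E'
from h import *
A=Tnow()
A=row(A,down([.435,.305,.15],-11.2),4)
g=F+.040*y-d*(.112+.015)+[0,0,.130]
print(g);row(A,down(g,yaw),10)
E
```

```text
4 rows of t [ 0.0002  0.0006 -0.0316] a [-0.01 -0.02  0.01]
[ 0.42438306 -0.01352012  0.13      ]
10 rows of t [-0.0017  0.0321  0.002 ] a [ 0.    0.   -2.74]
```

arm_command(
  plan=[
    {"tx": 0,"ty": 0,"tz": -0.0316,"ax": 0,"ay": 0,"az": 0,"claw": 1},
    {"tx": 0,"ty": 0,"tz": -0.0316,"ax": 0,"ay": 0,"az": 0,"claw": 1},
    {"tx": 0,"ty": 0,"tz": -0.0316,"ax": 0,"ay": 0,"az": 0,"claw": 1},
    {"tx": 0,"ty": 0,"tz": -0.0316,"ax": 0,"ay": 0,"az": 0,"claw": 1},
    {"tx": -0.0017,"ty": 0.0321,"tz": 0.002,"ax": 0,"ay": 0,"az": -2.74,"claw": 1},
    {"tx": -0.0017,"ty": 0.0321,"tz": 0.002,"ax": 0,"ay": 0,"az": -2.74,"claw": 1},
    {"tx": -0.0017,"ty": 0.0321,"tz": 0.002,"ax": 0,"ay": 0,"az": -2.74,"claw": 1},
    {"tx": -0.0017,"ty": 0.0321,"tz": 0.002,"ax": 0,"ay": 0,"az": -2.74,"claw": 1},
    {"tx": -0.0017,"ty": 0.0321,"tz": 0.002,"ax": 0,"ay": 0,"az": -2.74,"claw": 1},
    {"tx": -0.0017,"ty": 0.0321,"tz": 0.002,"ax": 0,"ay": 0,"az": -2.74,"claw": 1},
  ],
  squeeze=120,
)

```text
clock: 7.6
tcp_pos: [0.4091, 0.1151, 0.2917]
orientation: [3.138, 0.15, 0.001]
contact_force: [1.2, 0.1, -0.7]
grip_width: 0.018
gripper_force: 117.6
```

arm_command(
  plan=[
    {"tx": -0.0017,"ty": 0.0321,"tz": 0.002,"ax": 0,"ay": 0,"az": -2.74,"claw": 1},
    {"tx": -0.0017,"ty": 0.0321,"tz": 0.002,"ax": 0,"ay": 0,"az": -2.74,"claw": 1},
    {"tx": -0.0017,"ty": 0.0321,"tz": 0.002,"ax": 0,"ay": 0,"az": -2.74,"claw": 1},
    {"tx": -0.0017,"ty": 0.0321,"tz": 0.002,"ax": 0,"ay": 0,"az": -2.74,"claw": 1},
    {"tx": 0,"ty": 0,"tz": 0,"ax": 0,"ay": 0,"az": 0,"claw": 1},
    {"tx": 0,"ty": 0,"tz": 0,"ax": 0,"ay": 0,"az": 0,"claw": 1},
    {"tx": 0,"ty": 0,"tz": 0,"ax": 0,"ay": 0,"az": 0,"claw": 1},
    {"tx": 0,"ty": 0,"tz": 0,"ax": 0,"ay": 0,"az": 0,"claw": 1},
    {"tx": 0,"ty": 0,"tz": 0,"ax": 0,"ay": 0,"az": 0,"claw": 1},
    {"tx": 0,"ty": 0,"tz": 0,"ax": 0,"ay": 0,"az": 0,"claw": 1},
  ],
)

```text
clock: 8.43
tcp_pos: [0.4242, -0.01, 0.2835]
orientation: [-3.109, -0.448, -0.0]
contact_force: [-0.2, -0.4, -0.8]
grip_width: 0.0173
gripper_force: 117.7
```

```bash
python3 - <<'E'
from h import *
A=Tnow();g=A[:3,3]+A[:3,:3]@[0,0,.155];print('grasp',g.round(4),R.from_matrix(A[:3,:3]@np.diag([1,-1,-1])).as_euler('ZYX',degrees=True).round(2),r.get_obs()['joints'].round(2))
ims=[]
for n in('side','wrist'):
    m,T,im=snap(n,n+'3');find(n,T,['knife_tip','knife_mid','notch','sill']);ims.append(im)
    if n=='side':print('pred tip',np.round(proj(m,T,g+d*.112-[0,0,.009])),np.round(proj(m,T,F+.04*y+[0,0,.102])))
cv2.imwrite('pics/v4.png',np.hstack([cv2.resize(ims[0][140:290,190:340],(450,450),interpolation=2),cv2.resize(ims[1][:,150:380],None,fx=1.17,fy=1.17)[:450,:350]])[:,:,::-1])
E
```

```text
grasp [ 0.4242 -0.01    0.1285] [ 1.638e+01 -1.000e-02  1.000e-02] [ 0.17  0.27 -0.33  2.22  0.14  0.67 -1.54]
side knife_tip boxes 0.67 [0.447 0.001 0.115] [293. 200.]
side knife_tip boxes 0.56 [0.423 0.164 0.015] [293. 259.]
side knife_tip tip 0.63 [0.381 0.065 0.009] [310. 242.]
side knife_tip tip 0.55 [0.528 0.017 0.114] [267. 200.]
side knife_tip tip 0.27 [ 0.557 -0.02   0.101] [260. 197.]
side knife_mid boxes 0.82 [0.419 0.16  0.016] [294. 258.]
side knife_mid boxes 0.73 [ 0.444 -0.     0.116] [294. 200.]
side knife_mid tip 0.85 [ 0.447 -0.003  0.116] [293. 199.]
side knife_mid tip 0.7 [ 0.561 -0.018  0.114] [259. 194.]
side knife_mid tip 0.57 [0.415 0.14  0.012] [296. 256.]
side notch boxes 0.78 [0.605 0.069 0.113] [239. 207.]
side notch tip 0.72 [ 0.554 -0.019  0.105] [261. 196.]
side notch tip 0.26 [ 0.488 -0.338  0.005] [293. 178.]
side sill boxes 0.72 [0.609 0.077 0.112] [237. 208.]
pred tip [265. 200.] [261. 204.]
wrist knife_tip boxes 0.75 [0.421 0.146 0.023] [ 85. 147.]
wrist knife_tip boxes 0.7 [0.47  0.003 0.115] [257. 166.]
wrist knife_tip tip 0.71 [0.529 0.017 0.116
[... 227 characters left out ...]
.011] [ 97. 158.]
wrist knife_mid tip 0.58 [ 0.453 -0.002  0.118] [258. 199.]
wrist notch boxes 0.81 [ 0.563 -0.013  0.076] [330.   6.]
wrist notch tip 0.87 [ 0.562 -0.014  0.102] [345. -10.]
wrist notch tip 0.17 [ 0.451 -0.003  0.098] [258. 190.]
wrist sill boxes 0.71 [ 0.558 -0.022  0.08 ] [343.  18.]Traceback (most recent call last):
  File "<stdin>", line 7, in <module>
    return _nx.concatenate(arrs, 1, dtype=dtype, casting=casting)
           ~~~~~~~~~~~~~~~^^^^^^^^^^^^^^^^^^^^^^^^^^^^^^^^^^^^^^^
ValueError: all the input array dimensions except for the concatenation axis must match exactly, but along dimension 0, the array at index 0 has size 450 and the array at index 1 has size 449
```

arm_command(
  plan=[
    {"tx": 0,"ty": 0,"tz": 0.0036,"ax": 0,"ay": 0,"az": 0,"claw": 1},
    {"tx": 0,"ty": 0,"tz": 0.0036,"ax": 0,"ay": 0,"az": 0,"claw": 1},
    {"tx": 0,"ty": 0,"tz": 0.0036,"ax": 0,"ay": 0,"az": 0,"claw": 1},
    {"tx": 0,"ty": 0,"tz": 0.0036,"ax": 0,"ay": 0,"az": 0,"claw": 1},
    {"tx": 0.003,"ty": 0,"tz": 0,"ax": 0,"ay": 0,"az": 0,"claw": 1},
    {"tx": 0.003,"ty": 0,"tz": 0,"ax": 0,"ay": 0,"az": 0,"claw": 1},
    {"tx": 0.003,"ty": 0,"tz": 0,"ax": 0,"ay": 0,"az": 0,"claw": 1},
    {"tx": 0.003,"ty": 0,"tz": 0,"ax": 0,"ay": 0,"az": 0,"claw": 1},
    {"tx": 0.003,"ty": 0,"tz": 0,"ax": 0,"ay": 0,"az": 0,"claw": 1},
    {"tx": 0,"ty": 0,"tz": 0,"ax": 0,"ay": 0,"az": 0,"claw": 1},
  ],
)

```text
clock: 10.17
tcp_pos: [0.4394, -0.0066, 0.2692]
orientation: [-3.11, -0.445, -0.002]
contact_force: [-0.5, 0.6, -1.4]
grip_width: 0.0175
gripper_force: 117.7
```

arm_command(
  plan=[
    {"tx": 0.001,"ty": 0,"tz": 0,"ax": 0,"ay": 0,"az": 0,"claw": 1},
    {"tx": 0.001,"ty": 0,"tz": 0,"ax": 0,"ay": 0,"az": 0,"claw": 1},
    {"tx": 0.001,"ty": 0,"tz": 0,"ax": 0,"ay": 0,"az": 0,"claw": 1},
    {"tx": 0.001,"ty": 0,"tz": 0,"ax": 0,"ay": 0,"az": 0,"claw": 1},
    {"tx": 0.001,"ty": 0,"tz": 0,"ax": 0,"ay": 0,"az": 0,"claw": 1},
    {"tx": 0.001,"ty": 0,"tz": 0,"ax": 0,"ay": 0,"az": 0,"claw": 1},
    {"tx": 0,"ty": 0,"tz": 0,"ax": 0,"ay": 0,"az": 0,"claw": 1},
    {"tx": 0,"ty": 0,"tz": 0,"ax": 0,"ay": 0,"az": 0,"claw": 1},
    {"tx": 0,"ty": 0,"tz": 0,"ax": 0,"ay": 0,"az": 0,"claw": 1},
    {"tx": 0,"ty": 0,"tz": 0,"ax": 0,"ay": 0,"az": 0,"claw": 1},
  ],
)

```text
clock: 11.0
tcp_pos: [0.4443, -0.0052, 0.269]
orientation: [3.11, 0.444, -0.0]
contact_force: [-0.8, -0.3, -0.8]
grip_width: 0.0172
gripper_force: 117.7
```

arm_command(
  plan=[
    {"tx": 0.001,"ty": 0,"tz": 0,"ax": 0,"ay": 0,"az": 0,"claw": 1},
    {"tx": 0.001,"ty": 0,"tz": 0,"ax": 0,"ay": 0,"az": 0,"claw": 1},
    {"tx": 0.001,"ty": 0,"tz": 0,"ax": 0,"ay": 0,"az": 0,"claw": 1},
    {"tx": 0.001,"ty": 0,"tz": 0,"ax": 0,"ay": 0,"az": 0,"claw": 1},
    {"tx": 0.001,"ty": 0,"tz": 0,"ax": 0,"ay": 0,"az": 0,"claw": 1},
    {"tx": 0.001,"ty": 0,"tz": 0,"ax": 0,"ay": 0,"az": 0,"claw": 1},
    {"tx": 0.001,"ty": 0,"tz": 0,"ax": 0,"ay": 0,"az": 0,"claw": 1},
    {"tx": 0,"ty": 0,"tz": 0,"ax": 0,"ay": 0,"az": 0,"claw": 1},
    {"tx": 0,"ty": 0,"tz": 0,"ax": 0,"ay": 0,"az": 0,"claw": 1},
    {"tx": 0,"ty": 0,"tz": 0,"ax": 0,"ay": 0,"az": 0,"claw": 1},
  ],
)

```text
clock: 11.83
tcp_pos: [0.4511, -0.0032, 0.269]
orientation: [3.11, 0.444, -0.0]
contact_force: [-0.2, -0.3, -1.6]
grip_width: 0.0174
gripper_force: 117.7
```

arm_command(
  plan=[
    {"tx": 0.001,"ty": 0,"tz": 0,"ax": 0,"ay": 0,"az": 0,"claw": 1},
    {"tx": 0.001,"ty": 0,"tz": 0,"ax": 0,"ay": 0,"az": 0,"claw": 1},
    {"tx": 0.001,"ty": 0,"tz": 0,"ax": 0,"ay": 0,"az": 0,"claw": 1},
    {"tx": 0.001,"ty": 0,"tz": 0,"ax": 0,"ay": 0,"az": 0,"claw": 1},
    {"tx": 0.001,"ty": 0,"tz": 0,"ax": 0,"ay": 0,"az": 0,"claw": 1},
    {"tx": 0.001,"ty": 0,"tz": 0,"ax": 0,"ay": 0,"az": 0,"claw": 1},
    {"tx": 0.001,"ty": 0,"tz": 0,"ax": 0,"ay": 0,"az": 0,"claw": 1},
    {"tx": 0.001,"ty": 0,"tz": 0,"ax": 0,"ay": 0,"az": 0,"claw": 1},
    {"tx": 0,"ty": 0,"tz": 0,"ax": 0,"ay": 0,"az": 0,"claw": 1},
    {"tx": 0,"ty": 0,"tz": 0,"ax": 0,"ay": 0,"az": 0,"claw": 1},
  ],
)

```text
clock: 12.67
tcp_pos: [0.4588, -0.001, 0.269]
orientation: [-3.11, -0.444, -0.0]
contact_force: [-0.2, 0.0, -0.7]
grip_width: 0.0175
gripper_force: 117.7
```

```bash
python3 - <<'E'
from h import *
o=r.get_obs();print(o['contact_force'].round(1),o['moment'].round(2),o['joints'].round(2))
m,T,a=snap('side','s5')
m2,T2,b=snap('wrist','w5')
c=np.hstack([cv2.resize(a[150:250,210:310],(400,400),interpolation=2),cv2.resize(b[:267,123:390],(400,400),interpolation=2)])
cv2.imwrite('pics/v5.png',c[:,:,::-1])
E
```

```text
[-0.2  0.  -0.7] [-0.02 -0.01  0.07] [ 0.13  0.34 -0.31  2.16  0.17  0.66 -1.58]
```

View pics/v5.png

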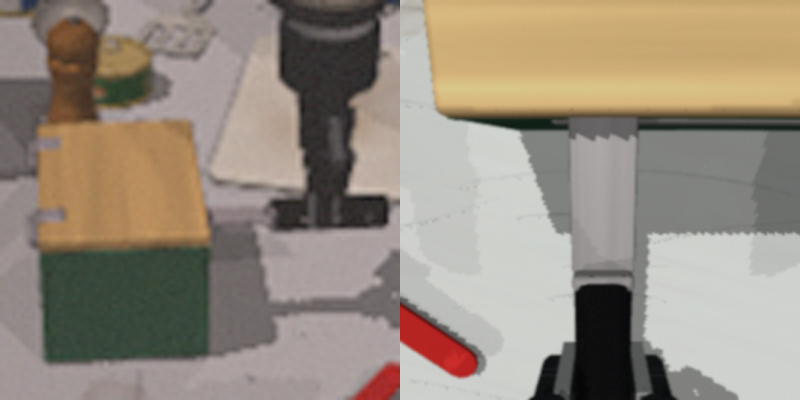

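The side view (left) and wrist view (right) show the blade under the lid edge (wrist crop about x 570–637, y 120), roughly 20 mm in with no resistance. I'll push deeper.

arm_command(
  plan=[
    {"tx": 0.0015,"ty": 0,"tz": 0,"ax": 0,"ay": 0,"az": 0,"claw": 1},
    {"tx": 0.0015,"ty": 0,"tz": 0,"ax": 0,"ay": 0,"az": 0,"claw": 1},
    {"tx": 0.0015,"ty": 0,"tz": 0,"ax": 0,"ay": 0,"az": 0,"claw": 1},
    {"tx": 0.0015,"ty": 0,"tz": 0,"ax": 0,"ay": 0,"az": 0,"claw": 1},
    {"tx": 0.0015,"ty": 0,"tz": 0,"ax": 0,"ay": 0,"az": 0,"claw": 1},
    {"tx": 0.0015,"ty": 0,"tz": 0,"ax": 0,"ay": 0,"az": 0,"claw": 1},
    {"tx": 0.0015,"ty": 0,"tz": 0,"ax": 0,"ay": 0,"az": 0,"claw": 1},
    {"tx": 0.0015,"ty": 0,"tz": 0,"ax": 0,"ay": 0,"az": 0,"claw": 1},
    {"tx": 0,"ty": 0,"tz": 0,"ax": 0,"ay": 0,"az": 0,"claw": 1},
    {"tx": 0,"ty": 0,"tz": 0,"ax": 0,"ay": 0,"az": 0,"claw": 1},
  ],
)

```text
clock: 13.6
tcp_pos: [0.4703, 0.0024, 0.269]
orientation: [-3.11, -0.445, 0.0]
contact_force: [0.7, -0.8, -0.7]
grip_width: 0.0173
gripper_force: 117.7
```

arm_command(
  plan=[
    {"tx": 0.0015,"ty": 0,"tz": 0,"ax": 0,"ay": 0,"az": 0,"claw": 1},
    {"tx": 0.0015,"ty": 0,"tz": 0,"ax": 0,"ay": 0,"az": 0,"claw": 1},
    {"tx": 0.0015,"ty": 0,"tz": 0,"ax": 0,"ay": 0,"az": 0,"claw": 1},
    {"tx": 0.0015,"ty": 0,"tz": 0,"ax": 0,"ay": 0,"az": 0,"claw": 1},
    {"tx": 0.0015,"ty": 0,"tz": 0,"ax": 0,"ay": 0,"az": 0,"claw": 1},
    {"tx": 0.0015,"ty": 0,"tz": 0,"ax": 0,"ay": 0,"az": 0,"claw": 1},
    {"tx": 0,"ty": 0,"tz": 0,"ax": 0,"ay": 0,"az": 0,"claw": 1},
    {"tx": 0,"ty": 0,"tz": 0,"ax": 0,"ay": 0,"az": 0,"claw": 1},
    {"tx": 0,"ty": 0,"tz": 0,"ax": 0,"ay": 0,"az": 0,"claw": 1},
    {"tx": 0,"ty": 0,"tz": 0,"ax": 0,"ay": 0,"az": 0,"claw": 1},
  ],
)

```text
clock: 14.43
tcp_pos: [0.4788, 0.0049, 0.269]
orientation: [3.11, 0.444, -0.0]
contact_force: [-0.3, -0.5, -1.0]
grip_width: 0.0172
gripper_force: 117.7
```

```bash
cat >> h.py <<'E'
def pivot(A,p,deg):
    Rm=R.from_rotvec(-np.radians(deg)*y).as_matrix();M=np.eye(4);M[:3,:3]=Rm;M[:3,3]=p-Rm@p;return M@A
E
python3 - <<'E'
from h import *
A=Tnow();p=F+.04*y+[0,0,.0985]
A=row(A,pivot(A,p,12));print(A[:3,3]);A=row(A,pivot(A,p,14));print(A[:3,3])
E
```

```text
10 rows of t [-0.0036 -0.      0.0015] a [-0.   1.2  0. ]
[ 0.44625901 -0.00459906  0.25077249]
10 rows of t [-0.0041 -0.      0.0018] a [-0.   1.4  0. ]
[ 0.41383609 -0.01401879  0.22120952]
```

arm_command(
  plan=[
    {"tx": -0.0036,"ty": 0,"tz": 0.0015,"ax": 0,"ay": 1.2,"az": 0,"claw": 1},
    {"tx": -0.0036,"ty": 0,"tz": 0.0015,"ax": 0,"ay": 1.2,"az": 0,"claw": 1},
    {"tx": -0.0036,"ty": 0,"tz": 0.0015,"ax": 0,"ay": 1.2,"az": 0,"claw": 1},
    {"tx": -0.0036,"ty": 0,"tz": 0.0015,"ax": 0,"ay": 1.2,"az": 0,"claw": 1},
    {"tx": -0.0036,"ty": 0,"tz": 0.0015,"ax": 0,"ay": 1.2,"az": 0,"claw": 1},
    {"tx": -0.0036,"ty": 0,"tz": 0.0015,"ax": 0,"ay": 1.2,"az": 0,"claw": 1},
    {"tx": -0.0036,"ty": 0,"tz": 0.0015,"ax": 0,"ay": 1.2,"az": 0,"claw": 1},
    {"tx": -0.0036,"ty": 0,"tz": 0.0015,"ax": 0,"ay": 1.2,"az": 0,"claw": 1},
    {"tx": -0.0036,"ty": 0,"tz": 0.0015,"ax": 0,"ay": 1.2,"az": 0,"claw": 1},
    {"tx": -0.0036,"ty": 0,"tz": 0.0015,"ax": 0,"ay": 1.2,"az": 0,"claw": 1},
  ],
)

```text
clock: 15.27
tcp_pos: [0.4458, -0.0047, 0.2504]
orientation: [-3.064, -0.438, -0.323]
contact_force: [2.0, 0.3, -5.9]
grip_width: 0.0174
gripper_force: 117.5
```

```bash
python3 - <<'E'
from h import *
A=Tnow();p=F+.04*y+[0,0,.0985]
B=pivot(A,p,12);B[2,3]-=.0025;A=row(A,B);print(A[:3,3])
E
```

```text
10 rows of t [-0.0036 -0.      0.0017] a [-0.   1.2 -0. ]
[ 0.41761749 -0.01290918  0.22294184]
```

arm_command(
  plan=[
    {"tx": -0.0036,"ty": 0,"tz": 0.0018,"ax": 0,"ay": 1.2,"az": 0,"claw": 1},
    {"tx": -0.0036,"ty": 0,"tz": 0.0018,"ax": 0,"ay": 1.2,"az": 0,"claw": 1},
    {"tx": -0.0036,"ty": 0,"tz": 0.0018,"ax": 0,"ay": 1.2,"az": 0,"claw": 1},
    {"tx": -0.0036,"ty": 0,"tz": 0.0018,"ax": 0,"ay": 1.2,"az": 0,"claw": 1},
    {"tx": -0.0036,"ty": 0,"tz": 0.0018,"ax": 0,"ay": 1.2,"az": 0,"claw": 1},
    {"tx": -0.0036,"ty": 0,"tz": 0.0018,"ax": 0,"ay": 1.2,"az": 0,"claw": 1},
    {"tx": -0.0036,"ty": 0,"tz": 0.0018,"ax": 0,"ay": 1.2,"az": 0,"claw": 1},
    {"tx": -0.0036,"ty": 0,"tz": 0.0018,"ax": 0,"ay": 1.2,"az": 0,"claw": 1},
    {"tx": -0.0036,"ty": 0,"tz": 0.0018,"ax": 0,"ay": 1.2,"az": 0,"claw": 1},
    {"tx": -0.0036,"ty": 0,"tz": 0.0018,"ax": 0,"ay": 1.2,"az": 0,"claw": 1},
  ],
)

```text
clock: 16.1
tcp_pos: [0.4219, -0.0116, 0.2268]
orientation: [-3.002, -0.433, -0.589]
contact_force: [-0.5, 1.8, 3.8]
grip_width: 0.0176
gripper_force: 118.9
```

```bash
python3 - <<'E'
from h import *
A=Tnow();g=A[:3,3]+A[:3,:3]@[0,0,.155];print('grasp',g.round(4),R.from_matrix(A[:3,:3]@np.diag([1,-1,-1])).as_euler('ZYX',degrees=True).round(2),r.get_obs()['joints'].round(2))
m,T,a=snap('side','s6')
find('side',T,['lid_edge','knife_tip'])
m2,T2,b=snap('wrist','w6')
c=np.hstack([cv2.resize(a[150:250,210:310],(400,400),interpolation=2),cv2.resize(b[:267,123:390],(400,400),interpolation=2)])
cv2.imwrite('pics/v6.png',c[:,:,::-1])
E
```

```text
grasp [0.4781 0.0045 0.0832] [ 16.43 -22.16  -0.17] [ 0.47  0.38 -0.64  2.37  1.15  0.17 -2.49]
side lid_edge boxes 0.87 [0.619 0.016 0.128] [238. 193.]
side lid_edge boxes 0.71 [ 0.532 -0.288  0.012] [280. 181.]
side lid_edge tip 0.76 [ 0.563 -0.019  0.124] [258. 191.]
side knife_tip boxes 0.64 [0.421 0.163 0.015] [293. 259.]
side knife_tip boxes 0.47 [ 0.534 -0.285  0.013] [279. 182.]
side knife_tip tip 0.56 [0.383 0.065 0.008] [309. 243.]
```

View pics/v6.png

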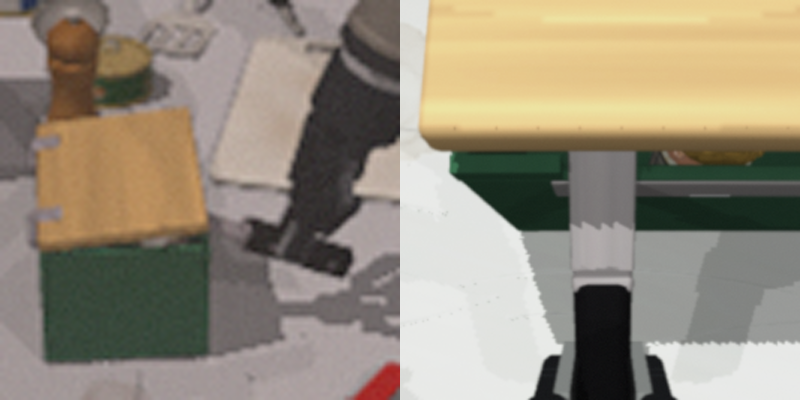

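The views show the lid levered up about 12 mm, with the blade resting on the sill and the hidden jar to its right (wrist crop about (715,155)). Next the blade follows the lid up its arc.

```bash
cat >> h.py <<'E'
def tipT(depth,z,pitch,lat=.040,L=.110,o=.0114):
    c,s=np.cos(np.radians(pitch)),np.sin(np.radians(pitch))
    u=c*d+s*np.array([0,0,1]);n=-s*d+c*np.array([0,0,1])
    return down(F+lat*y+depth*d+[0,0,z]-L*u+o*n,yaw,pitch)
def tippos(A):
    t=A[:3,3]+A[:3,:3]@[.110,0,.155+.0114]-F;return (t@d).round(4),(t@y).round(4),t[2].round(4)
E
python3 - <<'E'
from h import *
A=Tnow();print(tippos(A));lat=tippos(A)[1]
for dp,z,p in[(.040,.134,12),(.045,.156,2),(.075,.195,0),(.111,.214,0)]:A=row(A,tipT(dp,z,p,lat))
E
```

```text
(np.float64(0.0353), np.float64(0.0422), np.float64(0.1136))
10 rows of t [ 0.004   0.     -0.0037] a [ 0.01 -1.    0.01]
10 rows of t [ 0.0037 -0.     -0.004 ] a [ 0. -1. -0.]
10 rows of t [ 0.0037  0.     -0.0042] a [-0.  -0.2 -0. ]
10 rows of t [ 0.0036  0.     -0.0019] a [ 0.  0. -0.]
```

arm_command(
  plan=[
    {"tx": 0.004,"ty": 0,"tz": -0.0037,"ax": 0,"ay": -1,"az": 0,"claw": 1},
    {"tx": 0.004,"ty": 0,"tz": -0.0037,"ax": 0,"ay": -1,"az": 0,"claw": 1},
    {"tx": 0.004,"ty": 0,"tz": -0.0037,"ax": 0,"ay": -1,"az": 0,"claw": 1},
    {"tx": 0.004,"ty": 0,"tz": -0.0037,"ax": 0,"ay": -1,"az": 0,"claw": 1},
    {"tx": 0.004,"ty": 0,"tz": -0.0037,"ax": 0,"ay": -1,"az": 0,"claw": 1},
    {"tx": 0.004,"ty": 0,"tz": -0.0037,"ax": 0,"ay": -1,"az": 0,"claw": 1},
    {"tx": 0.004,"ty": 0,"tz": -0.0037,"ax": 0,"ay": -1,"az": 0,"claw": 1},
    {"tx": 0.004,"ty": 0,"tz": -0.0037,"ax": 0,"ay": -1,"az": 0,"claw": 1},
    {"tx": 0.004,"ty": 0,"tz": -0.0037,"ax": 0,"ay": -1,"az": 0,"claw": 1},
    {"tx": 0.004,"ty": 0,"tz": -0.0037,"ax": 0,"ay": -1,"az": 0,"claw": 1},
  ],
)

```text
clock: 17.23
tcp_pos: [0.445, -0.0058, 0.2717]
orientation: [-3.07, -0.436, -0.306]
contact_force: [-0.7, 0.4, -5.3]
grip_width: 0.0173
gripper_force: 117.8
```

```bash
python3 - <<'E'
from h import *
A=Tnow();print(tippos(A),r.get_obs()['joints'].round(2),r.get_obs()['moment'].round(2));lat=tippos(A)[1]
m,T,a=snap('side','s7');find('side',T,['lid_edge','knife_tip'])
for dp,z,p in[(.045,.156,2)]:A=row(A,tipT(dp,z,p,lat))
E
```

```text
(np.float64(0.0355), np.float64(0.0411), np.float64(0.1303)) [ 0.73  0.43 -0.99  2.22  0.67  0.57 -2.02] [-0.23  1.1   0.07]
side lid_edge tip 0.87 [ 0.567 -0.019  0.145] [257. 185.]
side lid_edge tip 0.38 [ 0.555 -0.019  0.104] [260. 196.]
side knife_tip boxes 0.67 [0.488 0.01  0.113] [280. 201.]
side knife_tip boxes 0.57 [0.421 0.164 0.016] [293. 259.]
side knife_tip tip 0.71 [0.381 0.062 0.011] [310. 241.]
10 rows of t [ 0.004   0.0001 -0.0042] a [ 0.02 -0.94 -0.  ]
```

arm_command(
  plan=[
    {"tx": 0.004,"ty": 0,"tz": -0.0042,"ax": 0,"ay": -0.94,"az": 0,"claw": 1},
    {"tx": 0.004,"ty": 0,"tz": -0.0042,"ax": 0,"ay": -0.94,"az": 0,"claw": 1},
    {"tx": 0.004,"ty": 0,"tz": -0.0042,"ax": 0,"ay": -0.94,"az": 0,"claw": 1},
    {"tx": 0.004,"ty": 0,"tz": -0.0042,"ax": 0,"ay": -0.94,"az": 0,"claw": 1},
    {"tx": 0.004,"ty": 0,"tz": -0.0042,"ax": 0,"ay": -0.94,"az": 0,"claw": 1},
    {"tx": 0.004,"ty": 0,"tz": -0.0042,"ax": 0,"ay": -0.94,"az": 0,"claw": 1},
    {"tx": 0.004,"ty": 0,"tz": -0.0042,"ax": 0,"ay": -0.94,"az": 0,"claw": 1},
    {"tx": 0.004,"ty": 0,"tz": -0.0042,"ax": 0,"ay": -0.94,"az": 0,"claw": 1},
    {"tx": 0.004,"ty": 0,"tz": -0.0042,"ax": 0,"ay": -0.94,"az": 0,"claw": 1},
    {"tx": 0.004,"ty": 0,"tz": -0.0042,"ax": 0,"ay": -0.94,"az": 0,"claw": 1},
  ],
)

```text
clock: 18.32
tcp_pos: [0.4792, 0.0043, 0.3196]
orientation: [-3.107, -0.442, -0.065]
contact_force: [-0.3, -0.2, -7.2]
grip_width: 0.0171
gripper_force: 117.7
```

```bash
python3 - <<'E'
from h import *
A=Tnow();print(tippos(A),r.get_obs()['joints'].round(2),r.get_obs()['moment'].round(2));lat=tippos(A)[1]
m,T,a=snap('side','s8');find('side',T,['lid_edge'])
for dp,z,p in[(.075,.195,0),(.111,.214,0)]:A=row(A,tipT(dp,z,p,lat))
E
```

```text
(np.float64(0.0473), np.float64(0.0412), np.float64(0.1579)) [ 0.73  0.45 -1.05  2.06  0.52  0.87 -1.9 ] [-0.28  0.78 -0.  ]
side lid_edge boxes 0.95 [0.631 0.02  0.154] [234. 186.]
side lid_edge tip 0.55 [ 0.58  -0.013  0.181] [252. 175.]
side lid_edge tip 0.51 [0.515 0.014 0.143] [271. 192.]
10 rows of t [ 0.0035  0.0001 -0.0041] a [ 0.02 -0.24 -0.  ]
10 rows of t [ 0.0036 -0.     -0.0019] a [ 0.  0. -0.]
```

arm_command(
  plan=[
    {"tx": 0.0035,"ty": 0,"tz": -0.0041,"ax": 0,"ay": -0.24,"az": 0,"claw": 1},
    {"tx": 0.0035,"ty": 0,"tz": -0.0041,"ax": 0,"ay": -0.24,"az": 0,"claw": 1},
    {"tx": 0.0035,"ty": 0,"tz": -0.0041,"ax": 0,"ay": -0.24,"az": 0,"claw": 1},
    {"tx": 0.0035,"ty": 0,"tz": -0.0041,"ax": 0,"ay": -0.24,"az": 0,"claw": 1},
    {"tx": 0.0035,"ty": 0,"tz": -0.0041,"ax": 0,"ay": -0.24,"az": 0,"claw": 1},
    {"tx": 0.0035,"ty": 0,"tz": -0.0041,"ax": 0,"ay": -0.24,"az": 0,"claw": 1},
    {"tx": 0.0035,"ty": 0,"tz": -0.0041,"ax": 0,"ay": -0.24,"az": 0,"claw": 1},
    {"tx": 0.0035,"ty": 0,"tz": -0.0041,"ax": 0,"ay": -0.24,"az": 0,"claw": 1},
    {"tx": 0.0035,"ty": 0,"tz": -0.0041,"ax": 0,"ay": -0.24,"az": 0,"claw": 1},
    {"tx": 0.0035,"ty": 0,"tz": -0.0041,"ax": 0,"ay": -0.24,"az": 0,"claw": 1},
  ],
)

```text
clock: 19.3
tcp_pos: [0.5126, 0.0145, 0.3625]
orientation: [3.107, 0.443, 0.003]
contact_force: [-1.5, -0.4, -5.8]
grip_width: 0.0171
gripper_force: 117.8
```

arm_command(
  plan=[
    {"tx": 0.0035,"ty": 0,"tz": -0.0019,"ax": 0,"ay": 0,"az": 0,"claw": 1},
    {"tx": 0.0035,"ty": 0,"tz": -0.0019,"ax": 0,"ay": 0,"az": 0,"claw": 1},
    {"tx": 0.0035,"ty": 0,"tz": -0.0019,"ax": 0,"ay": 0,"az": 0,"claw": 1},
    {"tx": 0.0035,"ty": 0,"tz": -0.0019,"ax": 0,"ay": 0,"az": 0,"claw": 1},
    {"tx": 0.0035,"ty": 0,"tz": -0.0019,"ax": 0,"ay": 0,"az": 0,"claw": 1},
    {"tx": 0.0035,"ty": 0,"tz": -0.0019,"ax": 0,"ay": 0,"az": 0,"claw": 1},
    {"tx": 0.0035,"ty": 0,"tz": -0.0019,"ax": 0,"ay": 0,"az": 0,"claw": 1},
    {"tx": 0.0035,"ty": 0,"tz": -0.0019,"ax": 0,"ay": 0,"az": 0,"claw": 1},
    {"tx": 0.0035,"ty": 0,"tz": -0.0019,"ax": 0,"ay": 0,"az": 0,"claw": 1},
    {"tx": 0,"ty": 0,"tz": 0,"ax": 0,"ay": 0,"az": 0,"claw": 1},
  ],
)

```text
clock: 20.13
tcp_pos: [0.5433, 0.0235, 0.3799]
orientation: [3.107, 0.443, 0.007]
contact_force: [-1.9, -0.9, -0.9]
grip_width: 0.0174
gripper_force: 118.2
```

```bash
python3 - <<'E'
from h import *
A=Tnow();print(tippos(A),r.get_obs()['joints'].round(2),r.get_obs()['moment'].round(2));lat=tippos(A)[1]
m,T,a=snap('side','s9');find('side',T,['lid_edge','hinge','knife_tip'])
m2,T2,b=snap('top','t9');find('top',T2,['lid_edge','hinge','knife_tip'])
c=np.hstack([cv2.resize(a[130:250,200:320],(400,400),interpolation=2),cv2.resize(b[120:240,190:310],(400,400),interpolation=2)])
cv2.imwrite('pics/v7.png',c[:,:,::-1])
for dp,z,p in[(.125,.217,0)]:A=row(A,tipT(dp,z,p,lat))
E
```

```text
(np.float64(0.1082), np.float64(0.0419), np.float64(0.2139)) [ 0.66  0.49 -1.06  1.85  0.48  1.09 -1.87] [-0.2   0.53 -0.06]
side lid_edge boxes 0.98 [0.662 0.066 0.195] [220. 181.]
side lid_edge tip 0.95 [0.665 0.014 0.235] [223. 161.]
side lid_edge tip 0.35 [0.647 0.052 0.208] [226. 175.]
side hinge boxes 0.81 [0.633 0.073 0.083] [230. 215.]
side knife_tip boxes 0.82 [0.561 0.035 0.212] [255. 175.]
side knife_tip boxes 0.73 [0.422 0.164 0.018] [293. 259.]
side knife_tip tip 0.85 [0.385 0.063 0.01 ] [309. 242.]
side knife_tip tip 0.69 [0.652 0.053 0.208] [224. 176.]
top lid_edge boxes 0.45 [ 0.682 -0.034  0.233] [263. 141.]
top lid_edge tip 0.61 [0.67  0.014 0.232] [244. 145.]
top hinge tip 0.59 [0.682 0.022 0.106] [243. 153.]
top knife_tip boxes 0.88 [0.41  0.142 0.016] [204. 246.]
top knife_tip tip 0.63 [0.381 0.066 0.006] [229. 256.]
10 rows of t [ 0.0017  0.0001 -0.0004] a [ 0.02 -0.02  0.  ]
```

View pics/v7.png

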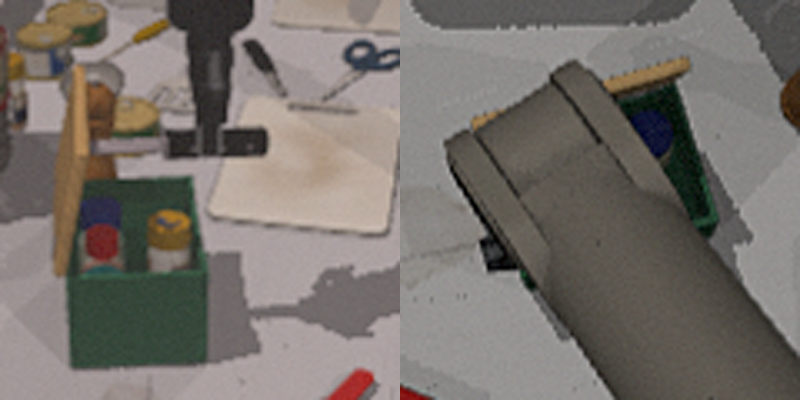

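The side crop shows the lid nearly upright, at about 1.4 rad, with the tip on it at (85,147). I'll give it a bit more.

arm_command(
  plan=[
    {"tx": 0.0025,"ty": 0,"tz": -0.0003,"ax": 0,"ay": 0,"az": 0,"claw": 1},
    {"tx": 0.0025,"ty": 0,"tz": -0.0003,"ax": 0,"ay": 0,"az": 0,"claw": 1},
    {"tx": 0.0025,"ty": 0,"tz": -0.0003,"ax": 0,"ay": 0,"az": 0,"claw": 1},
    {"tx": 0.0025,"ty": 0,"tz": -0.0003,"ax": 0,"ay": 0,"az": 0,"claw": 1},
    {"tx": 0.0025,"ty": 0,"tz": -0.0003,"ax": 0,"ay": 0,"az": 0,"claw": 1},
    {"tx": 0.0025,"ty": 0,"tz": -0.0003,"ax": 0,"ay": 0,"az": 0,"claw": 1},
    {"tx": 0.0025,"ty": 0,"tz": -0.0003,"ax": 0,"ay": 0,"az": 0,"claw": 1},
    {"tx": 0.0025,"ty": 0,"tz": -0.0003,"ax": 0,"ay": 0,"az": 0,"claw": 1},
    {"tx": 0,"ty": 0,"tz": 0,"ax": 0,"ay": 0,"az": 0,"claw": 1},
    {"tx": 0,"ty": 0,"tz": 0,"ax": 0,"ay": 0,"az": 0,"claw": 1},
  ],
)

```text
clock: 21.67
tcp_pos: [0.5619, 0.0289, 0.3817]
orientation: [3.107, 0.443, 0.005]
contact_force: [-0.8, -1.0, -1.8]
grip_width: 0.0175
gripper_force: 118.4
```

```bash
python3 - <<'E'
from h import *
A=Tnow();print(tippos(A),r.get_obs()['contact_force'].round(1))
for k in range(2):
  for n in('side','top'):
    m,T,a=snap(n,n+'10')
    for t in('lid_edge','hinge'):
        for e in r.tip_of(t,n)[:2]:
            p=(T@np.append(e['location'],1))[:3]-F;print(n,t,round(e['confidence'],2),(p@d).round(4),(p@y).round(4),p[2].round(4))
cv2.imwrite('pics/v8.png',cv2.resize(cv2.imread('pics/side10.png')[130:250,190:310],(600,600),interpolation=2))
# predicted vertical line of the left lid side edge seen from the side cam
E
```

```text
(np.float64(0.1274), np.float64(0.0418), np.float64(0.2156)) [-0.8 -1.  -1.8]
side lid_edge 0.82 0.135 -0.0029 0.2362
side lid_edge 0.41 0.0603 -0.3618 0.004
side hinge 0.74 0.1317 -0.0015 0.1053
top lid_edge 0.9 0.1388 -0.0 0.2332
top hinge 0.92 0.1338 0.0004 0.1053
side hinge 0.91 0.1302 -0.0012 0.1063
top lid_edge 0.67 0.0628 -0.3651 -0.0038
top lid_edge 0.62 0.1384 0.0002 0.2318
top hinge 0.56 0.1309 -0.0015 0.1047
```

View pics/v8.png

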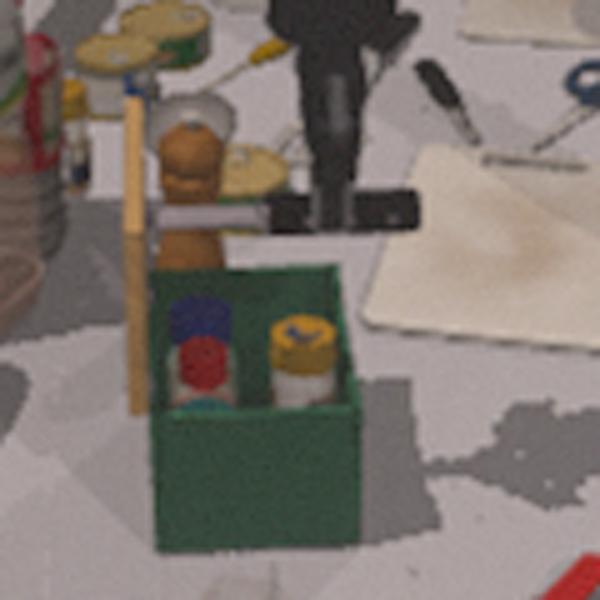

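The lid stands straight: the edge-minus-hinge offset is about 5 mm against an ideal 6 mm, so the angle is about 1.57 rad. I'll retreat the knife and carry it to the board.

```bash
python3 - <<'E'
from h import *
A=Tnow();g=A[:3,3]+A[:3,:3]@[0,0,.155]
B=A.copy();B[:3,3]-=.08*d;A=row(A,B,5)
u=np.array([np.cos(np.radians(-20)),np.sin(np.radians(-20)),0])
G=np.array([.487,-.337,0])-.03*u
A=row(A,down(G+[0,0,.12],-20),12)
A=row(A,down(G+[0,0,.038],-20),8)
E
```

```text
5 rows of t [-0.016 -0.    -0.   ] a [-0.  0.  0.]
12 rows of t [-0.002   0.0282  0.009 ] a [ 0.01 -0.02  3.02]
8 rows of t [0.     0.     0.0102] a [ 0.  0. -0.]
```

arm_command(
  plan=[
    {"tx": -0.008,"ty": 0,"tz": 0,"ax": 0,"ay": 0,"az": 0,"claw": 1},
    {"tx": -0.016,"ty": 0,"tz": 0,"ax": 0,"ay": 0,"az": 0,"claw": 1},
    {"tx": -0.016,"ty": 0,"tz": 0,"ax": 0,"ay": 0,"az": 0,"claw": 1},
    {"tx": -0.016,"ty": 0,"tz": 0,"ax": 0,"ay": 0,"az": 0,"claw": 1},
    {"tx": -0.016,"ty": 0,"tz": 0,"ax": 0,"ay": 0,"az": 0,"claw": 1},
    {"tx": -0.008,"ty": 0,"tz": 0,"ax": 0,"ay": 0,"az": 0,"claw": 1},
    {"tx": -0.002,"ty": 0.0282,"tz": 0.009,"ax": 0,"ay": 0,"az": 3.02,"claw": 1},
    {"tx": -0.002,"ty": 0.0282,"tz": 0.009,"ax": 0,"ay": 0,"az": 3.02,"claw": 1},
    {"tx": -0.002,"ty": 0.0282,"tz": 0.009,"ax": 0,"ay": 0,"az": 3.02,"claw": 1},
    {"tx": -0.002,"ty": 0.0282,"tz": 0.009,"ax": 0,"ay": 0,"az": 3.02,"claw": 1},
  ],
)

```text
clock: 23.1
tcp_pos: [0.5001, -0.1068, 0.3459]
orientation: [3.136, 0.11, 0.007]
contact_force: [0.8, 0.7, -0.9]
grip_width: 0.0172
gripper_force: 118.4
```

arm_command(
  plan=[
    {"tx": -0.002,"ty": 0.0282,"tz": 0.009,"ax": 0,"ay": 0,"az": 3.02,"claw": 1},
    {"tx": -0.002,"ty": 0.0282,"tz": 0.009,"ax": 0,"ay": 0,"az": 3.02,"claw": 1},
    {"tx": -0.002,"ty": 0.0282,"tz": 0.009,"ax": 0,"ay": 0,"az": 3.02,"claw": 1},
    {"tx": -0.002,"ty": 0.0282,"tz": 0.009,"ax": 0,"ay": 0,"az": 3.02,"claw": 1},
    {"tx": -0.002,"ty": 0.0282,"tz": 0.009,"ax": 0,"ay": 0,"az": 3.02,"claw": 1},
    {"tx": -0.002,"ty": 0.0282,"tz": 0.009,"ax": 0,"ay": 0,"az": 3.02,"claw": 1},
    {"tx": -0.002,"ty": 0.0282,"tz": 0.009,"ax": 0,"ay": 0,"az": 3.02,"claw": 1},
    {"tx": -0.002,"ty": 0.0282,"tz": 0.009,"ax": 0,"ay": 0,"az": 3.02,"claw": 1},
    {"tx": 0,"ty": 0,"tz": 0,"ax": 0,"ay": 0,"az": 0,"claw": 1},
    {"tx": 0,"ty": 0,"tz": 0,"ax": 0,"ay": 0,"az": 0,"claw": 1},
  ],
)

```text
clock: 23.93
tcp_pos: [0.4581, -0.3284, 0.2737]
orientation: [3.09, -0.552, 0.004]
contact_force: [-0.2, 0.8, -1.0]
grip_width: 0.0175
gripper_force: 118.4
```

```bash
python3 - <<'E'
from h import *
A=Tnow();print(A[:3,3]+A[:3,:3]@[0,0,.155])
m,T,a=snap('top','t11');find('top',T,['lid_edge','hinge','board'])
m,T,a=snap('side','s11');find('side',T,['lid_edge','hinge','board','knife_tip','knife_mid'])
u=np.array([np.cos(np.radians(-20)),np.sin(np.radians(-20)),0])
G=np.array([.487,-.337,0])-.03*u
A=row(A,down(G+[0,0,.036],-20),8)
E
```

```text
[ 0.45844945 -0.32881401  0.11870683]
top lid_edge boxes 0.74 [0.685 0.021 0.201] [242. 143.]
top lid_edge tip 0.89 [0.691 0.02  0.233] [242. 138.]
top hinge boxes 0.72 [ 0.51  -0.341  0.113] [368. 210.]
top hinge boxes 0.58 [0.648 0.012 0.084] [246. 165.]
top hinge tip 0.92 [0.683 0.022 0.102] [243. 153.]
top hinge tip 0.53 [ 0.486 -0.343 -0.001] [359. 221.]
top board boxes 0.9 [ 0.497 -0.282  0.01 ] [341. 218.]
top board tip 0.68 [ 0.488 -0.34  -0.004] [358. 221.]
side lid_edge boxes 0.68 [0.668 0.103 0.212] [214. 182.]
side lid_edge tip 0.8 [0.686 0.02  0.236] [216. 161.]
side hinge boxes 0.66 [0.632 0.071 0.083] [230. 214.]
side hinge boxes 0.57 [0.665 0.103 0.212] [215. 182.]
side hinge tip 0.79 [0.683 0.018 0.108] [219. 197.]
side board boxes 0.87 [ 0.487 -0.312  0.013] [292. 180.]
side board boxes 0.19 [0.7   0.312 0.051] [184. 270.]
side board tip 0.55 [ 0.485 -0.339  0.002] [293. 179.]
side knife_tip boxes 0.66 [0.422 0.165 0.016] [293. 259.]
side knife_tip boxes 0.46 [ 0.451 -0.32   0.105] [303. 158.]
side knife_tip tip 0.81 [0.382 0.064 0.01 ] [310. 242.]
side knife_tip tip 0.62 [ 0.564 -0.365  0.105] [275. 150.]
side knife_mid boxes 0.74 [ 0.45  -0.318  0.106] [303. 158.]
side knife_mid tip 0.58 [0.413 0.14  0.011] [297. 256.]
8 rows of t [-0.     -0.0002  0.0103] a [ 0.01 -0.02 -0.03]
```

arm_command(
  plan=[
    {"tx": 0,"ty": 0,"tz": 0.0102,"ax": 0,"ay": 0,"az": 0,"claw": 1},
    {"tx": 0,"ty": 0,"tz": 0.0102,"ax": 0,"ay": 0,"az": 0,"claw": 1},
    {"tx": 0,"ty": 0,"tz": 0.0102,"ax": 0,"ay": 0,"az": 0,"claw": 1},
    {"tx": 0,"ty": 0,"tz": 0.0102,"ax": 0,"ay": 0,"az": 0,"claw": 1},
    {"tx": 0,"ty": 0,"tz": 0.0102,"ax": 0,"ay": 0,"az": 0,"claw": 1},
    {"tx": 0,"ty": 0,"tz": 0.0102,"ax": 0,"ay": 0,"az": 0,"claw": 1},
    {"tx": 0,"ty": 0,"tz": 0.0102,"ax": 0,"ay": 0,"az": 0,"claw": 1},
    {"tx": 0,"ty": 0,"tz": 0.009,"ax": 0,"ay": 0,"az": 0,"claw": 1},
    {"tx": 0,"ty": 0,"tz": 0,"ax": 0,"ay": 0,"az": 0,"claw": 1},
    {"tx": 0,"ty": 0,"tz": 0,"ax": 0,"ay": 0,"az": 0,"claw": 1},
  ],
)

```text
clock: 25.67
tcp_pos: [0.4595, -0.3266, 0.1935]
orientation: [3.092, -0.545, 0.004]
contact_force: [-0.0, -0.2, -0.6]
grip_width: 0.0172
gripper_force: 118.4
```

arm_command(
  plan=[
    {"tx": 0,"ty": 0,"tz": 0.0005,"ax": 0,"ay": 0,"az": 0,"claw": 1},
    {"tx": 0,"ty": 0,"tz": 0.0005,"ax": 0,"ay": 0,"az": 0,"claw": 1},
    {"tx": 0,"ty": 0,"tz": 0.0005,"ax": 0,"ay": 0,"az": 0,"claw": 1},
    {"tx": 0,"ty": 0,"tz": 0.0005,"ax": 0,"ay": 0,"az": 0,"claw": 1},
    {"tx": 0,"ty": 0,"tz": 0.0005,"ax": 0,"ay": 0,"az": 0,"claw": 1},
    {"tx": 0,"ty": 0,"tz": 0,"ax": 0,"ay": 0,"az": 0,"claw": 1},
    {"tx": 0,"ty": 0,"tz": 0,"ax": 0,"ay": 0,"az": 0,"claw": 1},
    {"tx": 0,"ty": 0,"tz": 0,"ax": 0,"ay": 0,"az": 0,"claw": 1},
    {"tx": 0,"ty": 0,"tz": 0,"ax": 0,"ay": 0,"az": 0,"claw": 1},
    {"tx": 0,"ty": 0,"tz": 0,"ax": 0,"ay": 0,"az": 0,"claw": 1},
  ],
)

```text
clock: 26.5
tcp_pos: [0.4596, -0.3268, 0.1916]
orientation: [3.091, -0.545, 0.006]
contact_force: [-0.2, 0.6, -1.2]
grip_width: 0.0171
gripper_force: 118.4
```

arm_command(
  plan=[
    {"tx": 0,"ty": 0,"tz": 0.0005,"ax": 0,"ay": 0,"az": 0,"claw": 1},
    {"tx": 0,"ty": 0,"tz": 0.0005,"ax": 0,"ay": 0,"az": 0,"claw": 1},
    {"tx": 0,"ty": 0,"tz": 0.0005,"ax": 0,"ay": 0,"az": 0,"claw": 1},
    {"tx": 0,"ty": 0,"tz": 0.0005,"ax": 0,"ay": 0,"az": 0,"claw": 1},
    {"tx": 0,"ty": 0,"tz": 0,"ax": 0,"ay": 0,"az": 0,"claw": 1},
    {"tx": 0,"ty": 0,"tz": 0,"ax": 0,"ay": 0,"az": 0,"claw": 0.6},
    {"tx": 0,"ty": 0,"tz": 0,"ax": 0,"ay": 0,"az": 0,"claw": 0.6},
    {"tx": 0,"ty": 0,"tz": 0,"ax": 0,"ay": 0,"az": 0,"claw": 0.6},
    {"tx": 0,"ty": 0,"tz": 0,"ax": 0,"ay": 0,"az": 0,"claw": 0.6},
    {"tx": 0,"ty": 0,"tz": 0,"ax": 0,"ay": 0,"az": 0,"claw": 0.6},
  ],
)

```text
clock: 27.33
tcp_pos: [0.4596, -0.3268, 0.1896]
orientation: [3.091, -0.546, 0.006]
contact_force: [-1.1, 0.4, 0.2]
grip_width: 0.034
gripper_force: 0.0
```

arm_command(
  plan=[
    {"tx": 0,"ty": 0,"tz": -0.005,"ax": 0,"ay": 0,"az": 0,"claw": 0.5},
    {"tx": 0,"ty": 0,"tz": -0.01,"ax": 0,"ay": 0,"az": 0,"claw": 0.5},
    {"tx": 0,"ty": 0,"tz": -0.02,"ax": 0,"ay": 0,"az": 0,"claw": 0.5},
    {"tx": 0,"ty": 0,"tz": -0.025,"ax": 0,"ay": 0,"az": 0,"claw": 0.5},
    {"tx": 0,"ty": 0,"tz": -0.025,"ax": 0,"ay": 0,"az": 0,"claw": 0.5},
    {"tx": 0,"ty": 0,"tz": -0.025,"ax": 0,"ay": 0,"az": 0,"claw": 0.5},
    {"tx": 0,"ty": 0,"tz": -0.025,"ax": 0,"ay": 0,"az": 0,"claw": 0.5},
    {"tx": 0,"ty": 0,"tz": -0.02,"ax": 0,"ay": 0,"az": 0,"claw": 0.5},
    {"tx": 0,"ty": 0,"tz": -0.01,"ax": 0,"ay": 0,"az": 0,"claw": 0.5},
    {"tx": 0,"ty": 0,"tz": 0,"ax": 0,"ay": 0,"az": 0,"claw": 0.5},
  ],
)

```text
clock: 28.17
tcp_pos: [0.4598, -0.3263, 0.3575]
orientation: [3.089, -0.545, 0.012]
contact_force: [0.4, 0.6, 0.3]
grip_width: 0.0429
gripper_force: 0.0
```

```bash
python3 - <<'E'
from h import *
m,T,a=snap('side','s12');find('side',T,['lid_edge','hinge','knife_mid'])
m,T,b=snap('wrist','w12');find('wrist',T,['knife_tip','knife_mid'])
c=np.hstack([cv2.resize(a[120:270,170:320],(400,400),interpolation=2),cv2.resize(b,(400,300))if 0 else cv2.resize(b[:,64:448],(400,400))])
cv2.imwrite('pics/v9.png',c[:,:,::-1])
E
```

```text
side lid_edge boxes 0.55 [0.665 0.104 0.212] [215. 182.]
side lid_edge tip 0.76 [0.687 0.017 0.241] [216. 159.]
side lid_edge tip 0.18 [ 0.717 -0.348  0.008] [237. 171.]
side hinge boxes 0.69 [ 0.695 -0.328  0.04 ] [241. 166.]
side hinge boxes 0.55 [0.632 0.074 0.079] [230. 216.]
side hinge tip 0.62 [0.684 0.015 0.106] [219. 197.]
side knife_mid boxes 0.58 [0.418 0.161 0.017] [294. 259.]
side knife_mid boxes 0.54 [ 0.469 -0.324  0.026] [297. 175.]
side knife_mid boxes 0.24 [0.628 0.073 0.08 ] [231. 216.]
side knife_mid tip 0.87 [0.411 0.141 0.009] [298. 257.]
side knife_mid tip 0.72 [ 0.482 -0.34   0.021] [294. 174.]
wrist knife_tip boxes 0.73 [0.388 0.083 0.016] [ 12. 307.]
wrist knife_tip boxes 0.71 [ 0.495 -0.337  0.03 ] [256. 141.]
wrist knife_tip tip 0.9 [0.378 0.063 0.016] [ 28. 308.]
wrist knife_tip tip 0.79 [ 0.563 -0.365  0.022] [259.  68.]
wrist knife_mid boxes 0.96 [ 0.499 -0.34   0.031] [257. 136.]
wrist knife_mid boxes 0.83 [0.388 0.082 0.015] [ 13. 306.]
wrist knife_mid tip 0.6 [ 0.488 -0.335  0.022] [257. 146.]
```

View pics/v9.png

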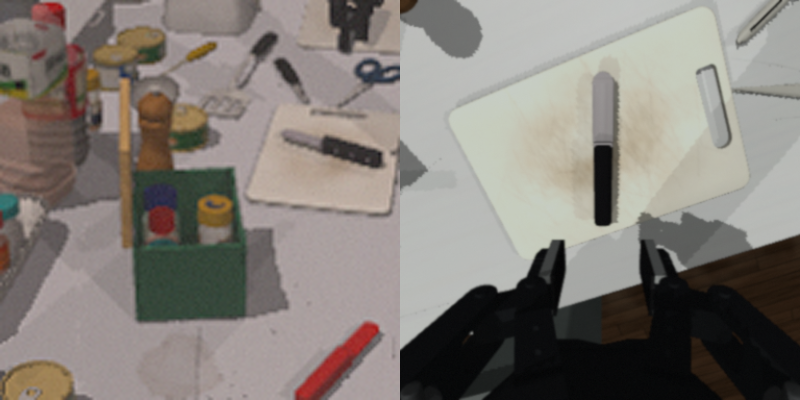

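The lid stands upright (side crop x about 125), the knife lies on the bare board (wrist crop about (603,150)), and the robot is clear. The tins and mill are in place, so I'll hand in.

```bash
python3 -c "
from bench import r
print(r.hand_in())"
```

```text
the job is handed in; nothing more can be done
None
```

I handed the job in at about 29 s of the 69 s limit: the knife blade levered the lid open with no ramming, the lid stands straight up by itself, and the knife lies on the bare board. In the last pictures the tins and the mill are where they were; the hand-in gave no verdict.

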